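# Push the neck block out of the row and home in the squaring fence

## Task

Five wooden block blanks lie side by side, touching, beside a batten. Push the tall one out of the row, endways, away from the robot, until it is well clear of the others, slide it sideways until it lies flush along the wooden fence, then slide it along the fence against the rubber foot of the screw stop and hold it pressed there, gently but firmly (about 10 newtons), for a second before letting go. Keep the block standing on the bench, never lifted, and do not press hard on the fence or the stop; leave the other blanks and everything else where they are.

Things in the scene. Friction and masses are not known exactly. Their poses are not given: they have to be found in the camera images.
- neck_block: The tall block: plain pale wood, 70 long (its x) x 30 wide (its y) x 50 mm high, 0.08 to 0.14 kg; origin at the centre of its underside, on the bench. It is in one of the three inner places of the row; its top 22 mm stand above the others, so there its end faces are open to a push. It slides on the bench with a friction coefficient of about 0.5 to 0.7, so it needs less than 2 N to move.
- blank_a: One of the four low blanks of the row: plain pale wood, 70 long (its x) x 30 wide (its y) x 28 mm high, 0.07 kg, loose; origin at the centre of its underside. All five stand with their ends level and sides touching, centres 30.1 mm apart. Must stay in place.
- blank_b: One of the four low blanks of the row: plain pale wood, 70 long (its x) x 30 wide (its y) x 28 mm high, 0.07 kg, loose; origin at the centre of its underside. All five stand with their ends level and sides touching, centres 30.1 mm apart. Must stay in place.
- blank_c: One of the four low blanks of the row: plain pale wood, 70 long (its x) x 30 wide (its y) x 28 mm high, 0.07 kg, loose; origin at the centre of its underside. All five stand with their ends level and sides touching, centres 30.1 mm apart. Must stay in place.
- blank_d: One of the four low blanks of the row: plain pale wood, 70 long (its x) x 30 wide (its y) x 28 mm high, 0.07 kg, loose; origin at the centre of its underside. All five stand with their ends level and sides touching, centres 30.1 mm apart. Must stay in place.
- batten: Dark wooden batten fixed to the bench along the right side of the row, 90 long (x, pointing away from the robot, along the blanks) x 12 x 18 mm high; origin at the centre of its underside. The first blank touches its left (+y) side; the row's middle is 81.4 mm along +y from its origin, the blanks' far ends at x = +35 mm.
- fence: Dark wooden fence fixed beyond the row, to its left. Origin on the bench in the inner corner of fence and stop post; x points away from the robot along the fence (within about 0.1 rad of the batten's x), y to the left. Working face: plane y = 0, looking to -y, from x = -74 to +25 mm; 18 thick (y 0 to 18), 42 mm high. A block flush on it has its centre at y = -15 mm. Press it with less than 25 N.
- stop: Dark wooden stop post fixed at the far end of the fence, same frame as the fence: it fills x 0 to 24, y -32 to 0, 52 mm high. In front of it (towards -x) a brass screw carries a rubber-faced foot, see screw_hole. Block on foot: 4 to 18 N held for half a second or more is wanted, never over 25 N.
- screw_hole (a point): Where the screw leaves the post's near face: fence frame x = 0, y = -15 mm, 26 mm up. The foot is an upright plate 26 wide x 44 mm tall (z 4 to 48), facing -x, its face 8 to 20 mm in front of this point: how far the screw is wound out differs each time and is not measured, so find it by feel. The foot gives 1 mm per 7 N, up to 4 mm, and springs back.
- jar: Bystander: closed amber glass jar, 60 across x 85 mm high, standing left of the row.
- thumb_plane: Bystander: small brass thumb plane, 55 x 22 x about 40 mm high, on the right.
- spool_clamp: Bystander: wooden spool clamp, 32 across x 88 mm high, standing on the left near the robot.
- scribe: Bystander: hand tool with a wooden handle, 150 mm long, lying on the right.

How it is judged:
On the way, in this order (a step that is already met when the one before it is completed fails the run):
1. the tall block stands clear of the row, its near end at least 10 mm beyond the others' far ends (x of neck_block in the frame of batten above 0.08 m), for 0.1 s.
2. it lies flush along the fence (y of neck_block in the frame of fence between -0.0175 and -0.0125 m and angle between the x axis of neck_block and the x axis of fence, either way round below 0.06 rad and x of neck_block in the frame of fence above -0.085 m), for 0.2 s.
3. flush along the fence it is held pressed against the foot of the stop with 4 to 18 N for half a second (y of neck_block in the frame of fence between -0.0175 and -0.0125 m and angle between the x axis of neck_block and the x axis of fence, either way round below 0.06 rad and contact force between neck_block and stop between 4 and 18 N), for 0.5 s.
At the end, for the whole second after the job is handed in: The tall block stands at rest on the bench, flush along the fence (centre within 2.5 mm of 15 mm from its face, parallel within 0.06 rad), at the stop's foot (centre 40 to 59.5 mm from the post, for every screw setting); the four low blanks within 6 mm of their starts (y of neck_block in the frame of fence between -0.0175 and -0.0125 m and angle between the x axis of neck_block and the x axis of fence, either way round below 0.06 rad and x of neck_block in the frame of fence between -0.0595 and -0.04 m and angle between neck_block's own z axis and vertical below 0.08 rad and height (world z) of neck_block below 0.003 m and linear speed of neck_block below 0.01 m/s and distance of each of blank_a, blank_b, blank_c, blank_d from where it was at the start of the episode below 0.006 m); the robot touches nothing.
It fails at once if a low blank of the row is moved more than 6 mm (distance of any of blank_a, blank_b, blank_c, blank_d from where it was at the start of the episode above 0.006 m).
It fails at once if the tall block is lifted more than 10 mm off the bench (height (world z) of neck_block above 0.01 m).
It fails at once if the tall block is tipped more than 0.3 rad (angle between neck_block's own z axis and vertical above 0.3 rad).
It fails at once if the tall block is pressed on the stop or on the fence with more than 25 N (contact force between neck_block and stop above 25 N or contact force between neck_block and fence above 25 N).
It fails at once if a bystander is moved more than 15 mm (distance of any of jar, thumb_plane, spool_clamp, scribe from where it was at the start of the episode above 0.015 m).
It also fails if it takes over 72 s, if anything falls off the work surface, if the arm or the gripper's body presses on something with over 40 N, if the wrist force passes 120 N, or if a joint passes its speed limit or range.

## Robot

A 7-joint arm with a two-finger parallel gripper is mounted at the origin on the work surface. World frame = base frame: x ahead of the robot, y to its left, z up, the work surface at z = 0. Lengths are in m, angles in rad, forces in N, time in s.
With the tool pointing down it reaches from about 0.425 to 0.875 m from the base axis. Payload 4.7 kg.
Tool frame: the origin (TCP) lies at the very end of the fingers, on their centre line; the grasp point (between the pads) lies 19 mm behind it; z points along the fingers, y is the direction in which the jaws open and shut (so a half turn about z gives the same grasp; the last joint's range is limited). The gripper opens to 87 mm and grips with 3 to 60 N. Pads are 19 mm wide; open, the fingers measure 117 mm over their backs; the gripper's body (75 mm by 190 mm) begins 51 mm behind the grasp point.
Start: joints at [-1.321, 0.321, -0.07, 1.45, 0.023, 1.371, -0.057], TCP at [0.152, 0.632, 0.223] pointing down, gripper open.
Joint ranges: [-2.86, 2.86], [-0.3, 2.09], [-1.38, 1.24], [0.06, 2.45], [-1.56, 4.7], [0.09, 2.05], [-2.69, 2.69]. Speed limits (rad/s): [2.57, 2.57, 3.14, 3.14, 3.14, 3.14, 3.14].

## Interface

Orientations are given as a rotation vector (axis times angle).
In Python, from bench import ctrl, get_image, camera_info gives the robot as it stands.
- The arm moves only by the tool carry_out, never from a script. Its argument "commands" is a list of rows, each an object of numbers: "tx", "ty", "tz": the shift along the tool's x, y, z in m; "rx", "ry", "rz": the turn, a rotation vector about the tool's x, y, z in rad; "jaw": the opening, from 0 (shut) to 1 (fully open). In form: [{"tx": .., "ty": .., "tz": .., "rx": .., "ry": .., "rz": .., "jaw": ..}, ...]. A call has 1 to 12 rows; each row is the pose to reach, as a shift and turn from the pose commanded when the call began, along the tool's axes at that moment; what a row does not reach only later rows make up. A row lasts 1/8 s, in which the tool goes at most 62.5 mm and 10.7 degrees, less where a joint would pass 70% of its speed; a pose out of reach is approached as far as the arm can. A call with a gripper value outside its range is refused whole. The fingers move at their own pace and stop on an object; "grip_force" is the grip in N (left out, the last holds). Time passes only in rows, so rows that repeat a pose let the fingers close. It gives the time, the measured TCP pose, the force and the opening at its end, in the units of the state.
- ctrl.get_state(): the state, without advancing time (a new reading comes with each control period).
- get_image(name): name is "scene" or "top"; returns the picture (384x512x3 uint8, red, green, blue); there is no depth.
- camera_info(name): a dict with "intrinsics" (3x3 intrinsics, pixels), "R" (3x3) and "t" (3): a world point X has camera coordinates R X + t. Camera axes: x right, y down, z forward; pixel columns grow to the right and rows downward; lengths in m; the calibration is good to about 2 mm. A picture is of the moment at which its call begins. camera_info takes no time and is no camera call.
- ctrl.close_job(): hands the job in, once; it reports no verdict.
The state is a dict: "time": time; "joint_positions": joint angles; "qd": joint speeds; "joint_torque": joint torques, N m; "position": TCP position; "tool_rot": TCP orientation; "ft_force": force on the tool from outside, world axes, zero at the start; "torque": the same for the moment, N m; "grip_width": opening from 0.0 (shut) to 1.0 (fully open).
Only numpy, scipy, OpenCV 4.12 (cv2) and the standard library are available. Lean on these libraries where they do the work, as an engineer would, in place of code of your own. Each camera call takes 0.05 s, during which the arm holds its last target.

## Working session

There is one attempt and no reset: what is moved stays moved. The work goes in short steps, Python scripts to look and compute and a tool call to move; the robot and the scene stay as the last step left them, time stands still between calls to the robot, and variables do not carry over. Pictures are saved under pics/ and viewed, and the job is handed in when it is done.

Besides the shell and the picture viewer there is one more tool, called after "Request:" as name(argument=value, ...), one argument or row to a line, values as JSON. carry_out: Moves the arm, as the interface text tells. Its arguments: {"type":"object","properties":{"commands":{"type":"array"},"grip_force":{"type":"number"}},"required":["commands"]}

```bash
ls; mkdir -p pics
python3 - <<'E'
from bench import ctrl,get_image,camera_info
import cv2
for n in("scene","top"):
    im=get_image(n); cv2.imwrite(f"pics/{n}0.png",im[:,:,::-1]); 
    print(n,camera_info(n))
print(ctrl.get_state())
E
```

```text
pics
scene {'intrinsics': array([[487.74298603,   0.        , 257.50815968],
       [  0.        , 487.74298603, 183.75659456],
       [  0.        ,   0.        ,   1.        ]]), 'R': array([[-0.46223951,  0.88660309,  0.01641953],
       [ 0.755168  ,  0.40328542, -0.51679993],
       [-0.46481817, -0.22648584, -0.85594873]]), 't': array([ 0.27794141, -0.37666958,  1.57734053])}
top {'intrinsics': array([[421.03842582,   0.        , 252.69151739],
       [  0.        , 421.03842582, 189.24707161],
       [  0.        ,   0.        ,   1.        ]]), 'R': array([[-0.00544483, -0.99984006, -0.01703566],
       [-0.99254379,  0.00747797, -0.12165894],
       [ 0.12176688,  0.01624622, -0.99242576]]), 't': array([-0.02723004,  0.54909418,  1.01855615])}
{'time': 0.1, 'joint_positions': array([-1.3209084 ,  0.32177308, -0.07011573,  1.45152503,  0.02263148,
        1.37078952, -0.05691122]), 'qd': array([ 0.00172681, -0.0030444 ,  0.00126175, -0.00248939, -0.00103619,
       -0.00030148,  0.00119556]), 'joint_torque': array([ 3.13807022e-04, -4.92577064e+01, -4.05481188e-01, -3.13394380e+01,
       -6.41397550e-02,  3.97079706e-02,  7.19509717e-05]), 'position': array([0.15177272, 0.63153899, 0.22156945]), 'tool_rot': array([-3.69426126e-01, -3.11970531e+00,  2.67835292e-03]), 'ft_force': array([-0.03606065, -0.20217971, -1.06921981]), 'torque': array([-3.07916968e-02, -1.40291451e-05, -1.04803441e-02]), 'grip_width': 0.9991983693110588}
```

View pics/scene0.png

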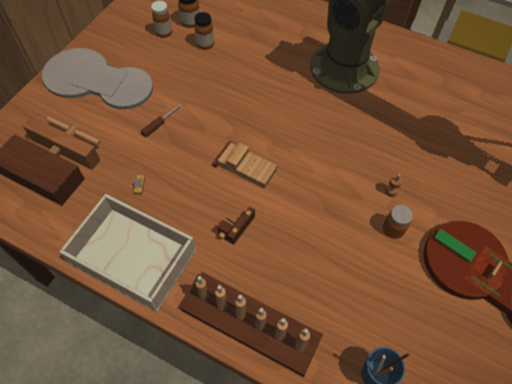

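View pics/top0.png

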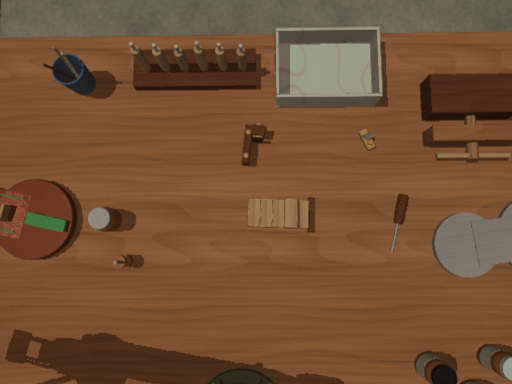

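Top view: row at about (249–310, 198–230), batten at (311, 214), fence and stop at (243–266, 122–165). Scene view: row at (215–277, 143–186), fence and stop at (217–255, 207–242). I'll enlarge these areas.

Run:
```python
import cv2
t=cv2.imread("pics/top0.png")[115:240,235:325]
cv2.imwrite("pics/topz.png",cv2.resize(t,None,fx=4.7,fy=4.7,interpolation=cv2.INTER_CUBIC))
s=cv2.imread("pics/scene0.png")[135:250,205:290]
cv2.imwrite("pics/scenez.png",cv2.resize(s,None,fx=5,fy=5,interpolation=cv2.INTER_CUBIC))
```

```text
(no output)
```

View pics/topz.png

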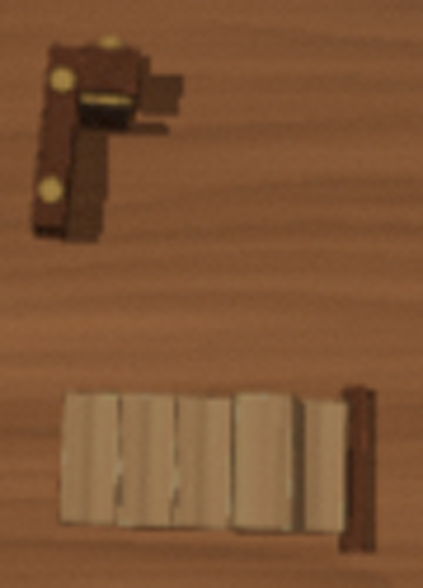

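View pics/scenez.png

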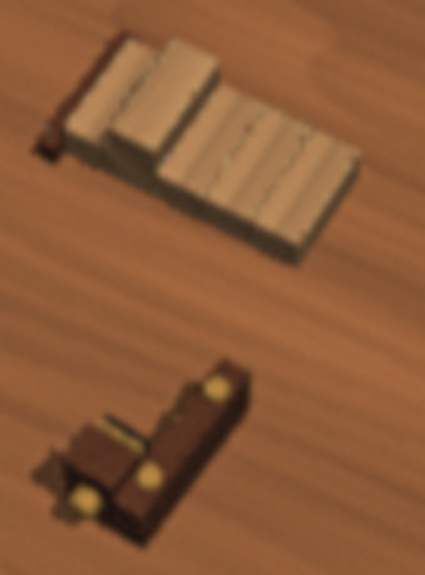

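```bash
cat > h.py <<'E'
import numpy as np
from bench import ctrl,get_image,camera_info
def ray(n,uv,z):
    c=camera_info(n);K,R,t=c["intrinsics"],np.array(c["R"]),np.array(c["t"])
    o=-R.T@t; d=R.T@np.linalg.inv(K)@[uv[0],uv[1],1]
    return o+d*(z-o[2])/d[2]
def proj(n,X):
    c=camera_info(n);p=c["intrinsics"]@(np.array(c["R"])@np.array(X)+c["t"]);return p[:2]/p[2]
Z={"top":(4.7,235,115),"scene":(5,205,135)}
def unz(n,p):
    f,a,b=Z[n];return ((p[0]+.5)/f-.5+a,(p[1]+.5)/f-.5+b)
E
python3 - <<'E'
from h import *
np.set_printoptions(precision=4,suppress=True)
P=[("top",.018,"batten",[(347,387),(376,388),(376,551),(341,551)]),
("top",.028,"row",[(66,393),(62,525),(345,531),(347,402)]),
("top",.05,"tall",[(235,393),(293,394),(293,531),(233,530)]),
("top",.042,"fence",[(51,45),(78,47),(68,228),(34,228)]),
("top",.052,"post",[(140,48),(138,95),(80,93)]),
("scene",.042,"fence",[(120,503),(143,520),(249,376),(228,360)]),
("scene",.05,"tall",[(172,38),(218,60),(155,150),(112,125)]),
("scene",.028,"row",[(360,158),(298,245)]),
("scene",.052,"post",[(68,457),(112,487),(145,450),(100,420)])]
for n,z,l,pts in P:
    print(n,l,[ray(n,unz(n,p),z)[:2].round(4).tolist() for p in pts])
E
```

```text
top batten [[0.5301, -0.1711], [0.5295, -0.1866], [0.4424, -0.1846], [0.4426, -0.1661]]
top row [[0.527, -0.0205], [0.4569, -0.018], [0.4528, -0.1673], [0.5211, -0.1698]]
top tall [[0.5241, -0.1091], [0.5234, -0.1393], [0.4523, -0.138], [0.453, -0.107]]
top fence [[0.7136, -0.0136], [0.7123, -0.0281], [0.6136, -0.0223], [0.6138, -0.0042]]
top post [[0.7086, -0.0612], [0.683, -0.0599], [0.6844, -0.0292]]
scene fence [[0.7108, -0.025], [0.7136, -0.0104], [0.6171, -0.0016], [0.6139, -0.0155]]
scene tall [[0.4529, -0.1363], [0.454, -0.1067], [0.5226, -0.1087], [0.5194, -0.1371]]
scene row [[0.4615, -0.0141], [0.5274, -0.0187]]
scene post [[0.7049, -0.0577], [0.709, -0.0302], [0.6835, -0.0256], [0.6794, -0.0538]]
```

```bash
cat >> h.py <<'E'
from scipy.spatial.transform import Rotation as Ro
def toolR(psi):
    c,s=np.cos(psi),np.sin(psi)
    return np.array([[-c,-s,0],[-s,c,0],[0,0,-1.]])
def plan(wps,p0=None,R0=None):
    s=ctrl.get_state()
    p0=s["position"] if p0 is None else np.array(p0)
    R0=Ro.from_rotvec(s["tool_rot"]).as_matrix() if R0 is None else R0
    for p,psi in wps:
        d=R0.T@(np.array(p)-p0); r=Ro.from_matrix(R0.T@toolR(psi)).as_rotvec()
        print("t",d.round(4),"r",r.round(4))
def st():
    s=ctrl.get_state();R=Ro.from_rotvec(s["tool_rot"]).as_matrix()
    print("t",round(s["time"],2),"p",s["position"].round(4),"psi",np.arctan2(-R[1,0],-R[0,0]).round(4),"tilt",R[:2,2].round(4),"F",s["ft_force"].round(2),"w",round(s["grip_width"],3))
E
python3 - <<'E'
from h import *
st()
plan([((.5,.3,.2),-.03),((.43,-.122,.2),-.03)],)
plan([((.5,.3,.2),-.03),((.43,-.122,.2),-.03)],p0=(.152,.632,.223))
E
```

```text
t 0.1 p [0.1518 0.6315 0.2216] psi -0.2357 tilt [-0.0003 -0.0017] F [-0.04 -0.2  -1.07] w 0.999
t [-0.416 -0.241  0.022] r [-1.700e-03 -1.000e-04 -2.057e-01]
t [-0.4465 -0.6677  0.0228] r [-1.700e-03 -1.000e-04 -2.057e-01]
t [-0.4159 -0.2415  0.0235] r [-1.700e-03 -1.000e-04 -2.057e-01]
t [-0.4464 -0.6682  0.0242] r [-1.700e-03 -1.000e-04 -2.057e-01]
```

Request:
carry_out(
  commands=[
    {"tx":-0.416,"ty":-0.241,"tz":0.022,"rz":-0.206,"jaw":0},
    {"tx":-0.416,"ty":-0.241,"tz":0.022,"rz":-0.206,"jaw":0},
    {"tx":-0.416,"ty":-0.241,"tz":0.022,"rz":-0.206,"jaw":0},
    {"tx":-0.416,"ty":-0.241,"tz":0.022,"rz":-0.206,"jaw":0},
    {"tx":-0.416,"ty":-0.241,"tz":0.022,"rz":-0.206,"jaw":0},
    {"tx":-0.416,"ty":-0.241,"tz":0.022,"rz":-0.206,"jaw":0},
    {"tx":-0.416,"ty":-0.241,"tz":0.022,"rz":-0.206,"jaw":0},
    {"tx":-0.4465,"ty":-0.668,"tz":0.023,"rz":-0.206,"jaw":0},
    {"tx":-0.4465,"ty":-0.668,"tz":0.023,"rz":-0.206,"jaw":0},
    {"tx":-0.4465,"ty":-0.668,"tz":0.023,"rz":-0.206,"jaw":0},
    {"tx":-0.4465,"ty":-0.668,"tz":0.023,"rz":-0.206,"jaw":0},
    {"tx":-0.4465,"ty":-0.668,"tz":0.023,"rz":-0.206,"jaw":0},
  ],
  grip_force=20,
)

```text
invalid input
```

Run:
```python
from h import *
st()
plan([((.43,-.122,.2),-.03)],)
```

```text
t 0.1 p [0.1518 0.6315 0.2216] psi -0.2357 tilt [-0.0003 -0.0017] F [-0.04 -0.2  -1.07] w 0.999
t [-0.4465 -0.6677  0.0228] r [-1.700e-03 -1.000e-04 -2.057e-01]
```

Request:
carry_out(
  commands=[
    {"tx":-0.416,"ty":-0.241,"tz":0.022,"rx":0,"ry":0,"rz":-0.206,"jaw":0},
    {"tx":-0.416,"ty":-0.241,"tz":0.022,"rx":0,"ry":0,"rz":-0.206,"jaw":0},
    {"tx":-0.416,"ty":-0.241,"tz":0.022,"rx":0,"ry":0,"rz":-0.206,"jaw":0},
    {"tx":-0.416,"ty":-0.241,"tz":0.022,"rx":0,"ry":0,"rz":-0.206,"jaw":0},
    {"tx":-0.416,"ty":-0.241,"tz":0.022,"rx":0,"ry":0,"rz":-0.206,"jaw":0},
    {"tx":-0.416,"ty":-0.241,"tz":0.022,"rx":0,"ry":0,"rz":-0.206,"jaw":0},
    {"tx":-0.416,"ty":-0.241,"tz":0.022,"rx":0,"ry":0,"rz":-0.206,"jaw":0},
    {"tx":-0.4465,"ty":-0.668,"tz":0.023,"rx":0,"ry":0,"rz":-0.206,"jaw":0},
    {"tx":-0.4465,"ty":-0.668,"tz":0.023,"rx":0,"ry":0,"rz":-0.206,"jaw":0},
    {"tx":-0.4465,"ty":-0.668,"tz":0.023,"rx":0,"ry":0,"rz":-0.206,"jaw":0},
    {"tx":-0.4465,"ty":-0.668,"tz":0.023,"rx":0,"ry":0,"rz":-0.206,"jaw":0},
    {"tx":-0.4465,"ty":-0.668,"tz":0.023,"rx":0,"ry":0,"rz":-0.206,"jaw":0},
  ],
  grip_force=20,
)

```text
time: 1.6
position: [0.4413, 0.0173, 0.2003]
tool_rot: [0.047, 3.141, 0.001]
ft_force: [1.5, -0.6, 0.4]
grip_width: 0.005
```

Run:
```python
from h import *
st()
plan([((.43,-.122,.2),-.03)],)
```

```text
t 1.6 p [0.4413 0.0173 0.2003] psi -0.0297 tilt [0.0002 0.0003] F [ 1.46 -0.56  0.43] w 0.005
t [ 0.0072 -0.1396  0.0002] r [0.0003 0.0002 0.0003]
```

Request:
carry_out(
  commands=[
    {"tx":0.012,"ty":-0.1395,"tz":0,"rx":0,"ry":0,"rz":0,"jaw":0},
    {"tx":0.012,"ty":-0.1395,"tz":0,"rx":0,"ry":0,"rz":0,"jaw":0},
    {"tx":0.012,"ty":-0.1395,"tz":0.05,"rx":0,"ry":0,"rz":0,"jaw":0},
    {"tx":0.012,"ty":-0.1395,"tz":0.1,"rx":0,"ry":0,"rz":0,"jaw":0},
    {"tx":0.012,"ty":-0.1395,"tz":0.14,"rx":0,"ry":0,"rz":0,"jaw":0},
    {"tx":0.012,"ty":-0.1395,"tz":0.14,"rx":0,"ry":0,"rz":0,"jaw":0},
  ],
)

```text
time: 2.35
position: [0.4227, -0.1196, 0.058]
tool_rot: [-0.048, -3.134, 0.001]
ft_force: [0.2, 0.1, 0.9]
grip_width: 0.005
```

Run:
```python
from h import *
import cv2
st()
t=get_image("top")[115:270,235:325,::-1]
cv2.imwrite("pics/topz1.png",cv2.resize(t,None,fx=3.8,fy=3.8,interpolation=cv2.INTER_CUBIC))
s=get_image("scene")[80:250,205:330,::-1]
cv2.imwrite("pics/scenez1.png",cv2.resize(s,None,fx=3.5,fy=3.5,interpolation=cv2.INTER_CUBIC))
st()
```

```text
t 2.35 p [ 0.4227 -0.1196  0.058 ] psi -0.0304 tilt [-0.0071 -0.0003] F [0.19 0.07 0.9 ] w 0.005
t 2.45 p [ 0.4263 -0.1199  0.0613] psi -0.0297 tilt [ 0.0005 -0.0003] F [ 0.56  0.23 -0.17] w 0.006
```

View pics/topz1.png

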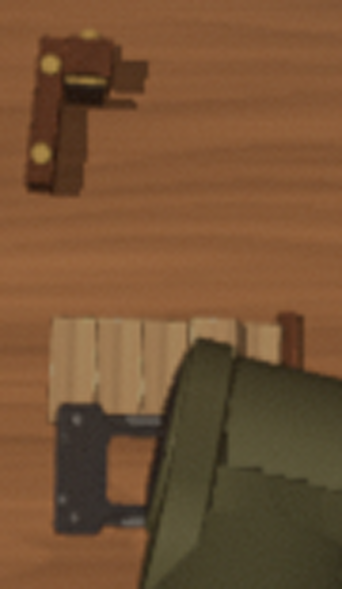

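View pics/scenez1.png

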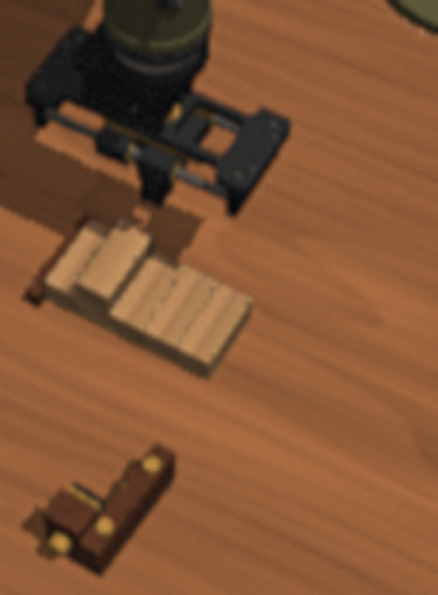

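The scene view shows the shut fingers at about (155,190), right behind the tall block. I'll lower and push.

Request:
carry_out(
  commands=[
    {"tx":0,"ty":-0.0025,"tz":0.015,"rx":0,"ry":0,"rz":0,"jaw":0},
    {"tx":0,"ty":-0.0025,"tz":0.0265,"rx":0,"ry":0,"rz":0,"jaw":0},
    {"tx":0,"ty":-0.0025,"tz":0.0265,"rx":0,"ry":0,"rz":0,"jaw":0},
    {"tx":-0.006,"ty":-0.0025,"tz":0.0265,"rx":0,"ry":0,"rz":0,"jaw":0},
    {"tx":-0.012,"ty":-0.0025,"tz":0.0265,"rx":0,"ry":0,"rz":0,"jaw":0},
    {"tx":-0.017,"ty":-0.0025,"tz":0.0265,"rx":0,"ry":0,"rz":0,"jaw":0},
    {"tx":-0.022,"ty":-0.0025,"tz":0.0265,"rx":0,"ry":0,"rz":0,"jaw":0},
    {"tx":-0.027,"ty":-0.0025,"tz":0.0265,"rx":0,"ry":0,"rz":0,"jaw":0},
  ],
)

```text
time: 3.45
position: [0.4528, -0.1231, 0.0339]
tool_rot: [-0.047, -3.141, -0.0]
ft_force: [-1.0, -0.6, 1.3]
grip_width: 0.006
```

Run:
```python
from h import *
import cv2
st()
s=get_image("scene")[80:250,205:330,::-1]
cv2.imwrite("pics/scenez2.png",cv2.resize(s,None,fx=3.5,fy=3.5,interpolation=cv2.INTER_CUBIC))
st()
```

```text
t 3.45 p [ 0.4528 -0.1231  0.0339] psi -0.0299 tilt [-0.0005  0.0001] F [-1.02 -0.64  1.33] w 0.006
t 3.5 p [ 0.4537 -0.1231  0.0341] psi -0.0296 tilt [ 0.0007 -0.0003] F [0.33 0.11 0.04] w 0.004
```

View pics/scenez2.png

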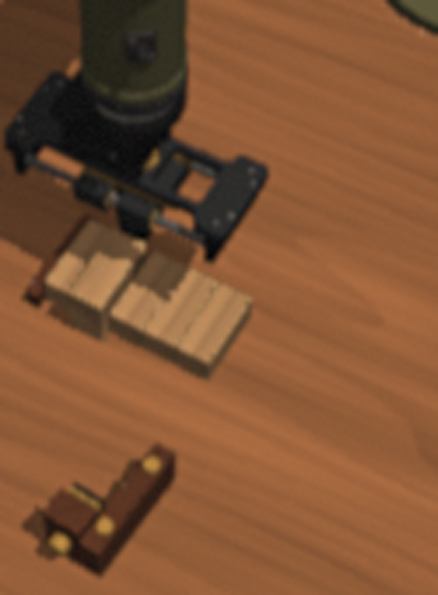

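The tall block has moved out about 10 mm (its far end is now at (100,335)) and the neighbours are still. I'll keep pushing.

Request:
carry_out(
  commands=[
    {"tx":-0.008,"ty":0,"tz":0,"rx":0,"ry":0,"rz":0,"jaw":0},
    {"tx":-0.016,"ty":0,"tz":0,"rx":0,"ry":0,"rz":0,"jaw":0},
    {"tx":-0.024,"ty":0,"tz":0,"rx":0,"ry":0,"rz":0,"jaw":0},
    {"tx":-0.032,"ty":0,"tz":0,"rx":0,"ry":0,"rz":0,"jaw":0},
    {"tx":-0.04,"ty":0,"tz":0,"rx":0,"ry":0,"rz":0,"jaw":0},
    {"tx":-0.048,"ty":0,"tz":0,"rx":0,"ry":0,"rz":0,"jaw":0},
    {"tx":-0.056,"ty":0,"tz":0,"rx":0,"ry":0,"rz":0,"jaw":0},
    {"tx":-0.064,"ty":0,"tz":0,"rx":0,"ry":0,"rz":0,"jaw":0},
    {"tx":-0.072,"ty":0,"tz":0,"rx":0,"ry":0,"rz":0,"jaw":0},
    {"tx":-0.08,"ty":0,"tz":0,"rx":0,"ry":0,"rz":0,"jaw":0},
    {"tx":-0.087,"ty":0,"tz":0,"rx":0,"ry":0,"rz":0,"jaw":0},
    {"tx":-0.092,"ty":0,"tz":0,"rx":0,"ry":0,"rz":0,"jaw":0},
  ],
)

```text
time: 5.0
position: [0.5452, -0.1258, 0.034]
tool_rot: [0.047, 3.141, 0.0]
ft_force: [-0.6, 0.6, 0.7]
grip_width: 0.009
```

Run:
```python
from h import *
import cv2
st()
s=get_image("scene")[80:250,205:330,::-1]
cv2.imwrite("pics/scenez3.png",cv2.resize(s,None,fx=3.5,fy=3.5,interpolation=cv2.INTER_CUBIC))
st()
```

```text
t 5.0 p [ 0.5452 -0.1258  0.034 ] psi -0.0297 tilt [0. 0.] F [-0.61  0.56  0.72] w 0.009
t 5.05 p [ 0.5457 -0.1258  0.034 ] psi -0.0295 tilt [ 0.0008 -0.0003] F [1.26 0.36 0.24] w 0.006
```

View pics/scenez3.png

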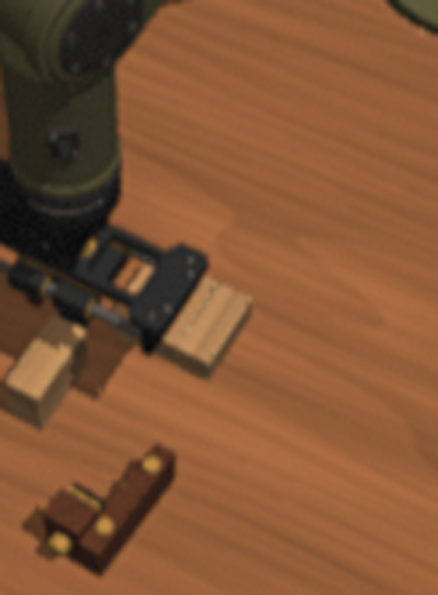

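The block is straight, with its far corner at about (40,425) in the crop. I'll push the last 23 mm, back off and raise.

Request:
carry_out(
  commands=[
    {"tx":-0.008,"ty":0,"tz":0,"rx":0,"ry":0,"rz":0,"jaw":0},
    {"tx":-0.016,"ty":0,"tz":0,"rx":0,"ry":0,"rz":0,"jaw":0},
    {"tx":-0.021,"ty":0,"tz":0,"rx":0,"ry":0,"rz":0,"jaw":0},
    {"tx":-0.023,"ty":0,"tz":0,"rx":0,"ry":0,"rz":0,"jaw":0},
    {"tx":-0.023,"ty":0,"tz":0,"rx":0,"ry":0,"rz":0,"jaw":0},
    {"tx":-0.013,"ty":0,"tz":0,"rx":0,"ry":0,"rz":0,"jaw":0},
    {"tx":0,"ty":0,"tz":0,"rx":0,"ry":0,"rz":0,"jaw":0},
    {"tx":0,"ty":0,"tz":-0.06,"rx":0,"ry":0,"rz":0,"jaw":0},
    {"tx":0.03,"ty":0,"tz":-0.1,"rx":0,"ry":0,"rz":0,"jaw":0},
    {"tx":0.08,"ty":0,"tz":-0.1,"rx":0,"ry":0,"rz":0,"jaw":0},
  ],
)

```text
time: 6.3
position: [0.4662, -0.1244, 0.1371]
tool_rot: [0.047, 3.134, -0.001]
ft_force: [0.2, -0.1, 0.5]
grip_width: 0.004
```

Run:
```python
from h import *
import cv2
st()
s=get_image("scene")[80:250,205:330,::-1]
cv2.imwrite("pics/scenez4.png",cv2.resize(s,None,fx=3.5,fy=3.5,interpolation=cv2.INTER_CUBIC))
t=get_image("top")[115:240,235:325,::-1]
cv2.imwrite("pics/topz4.png",cv2.resize(t,None,fx=4.7,fy=4.7,interpolation=cv2.INTER_CUBIC))
st()
```

```text
t 6.3 p [ 0.4662 -0.1244  0.1371] psi -0.03 tilt [ 0.0069 -0.0007] F [ 0.24 -0.1   0.53] w 0.004
t 6.4 p [ 0.459  -0.1232  0.1333] psi -0.0314 tilt [-0.0028  0.005 ] F [ 0.01  0.73 -0.72] w 0.005
```

View pics/scenez4.png

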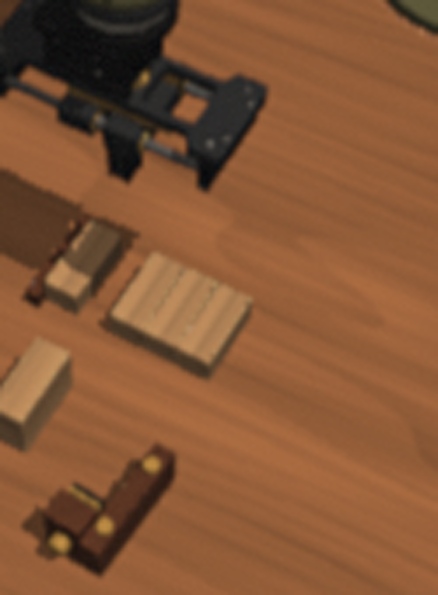

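View pics/topz4.png

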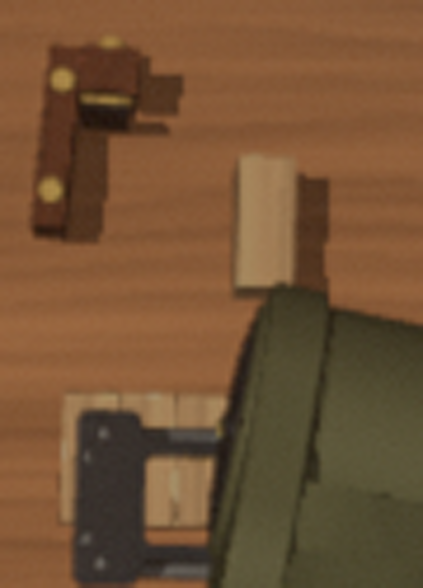

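In the top view the block's top face runs from (240,153) and (296,155) to (236,287), parallel to the row. The blanks are unmoved. Next I'll work out where it lies in the fence frame.

```bash
cat >> h.py <<'E'
FO=np.array([.686,-.0277]);PF=-.093
FR=np.array([[np.cos(PF),-np.sin(PF)],[np.sin(PF),np.cos(PF)]])
def f2w(x,y): return FO+FR@np.array([x,y])
def w2f(p): return FR.T@(np.array(p[:2])-FO)
E
python3 - <<'E'
from h import *
P=[ray("top",unz("top",p),.05)[:2] for p in [(240,153),(296,155),(294,288),(236,287)]]
print(np.round(P,4)); c=np.mean(P,0);print(c,w2f(c)*1e3)
Z["scene"]=(3.5,205,80)
P=[ray("scene",unz("scene",p),.05)[:2] for p in [(73,350),(41,337),(24,417)]]
print(np.round(P,4)); c=(P[1]*0.5+P[2]*.5+0);print(P)
for p in [(-72,-15),(-72,-30),(-72,-100)]: print(p,f2w(*np.array(p)/1e3))
E
```

```text
[[ 0.6516 -0.1136]
 [ 0.6503 -0.1432]
 [ 0.5792 -0.1408]
 [ 0.58   -0.1104]]
[ 0.6152663  -0.12700242] [ -61.20621392 -105.44205539]
[[ 0.5769 -0.1092]
 [ 0.5783 -0.1363]
 [ 0.6445 -0.1125]]
[array([ 0.57690673, -0.10920686]), array([ 0.57825307, -0.13632775]), array([ 0.64451342, -0.11249509])]
(-72, -15) [ 0.61291815 -0.03594883]
(-72, -30) [ 0.61152516 -0.05088401]
(-72, -100) [ 0.60502454 -0.12058151]
```

Run:
```python
from h import *
st();print(ctrl.get_state()["joint_positions"].round(2))
plan([((.614,-.18,.12),-.03+np.pi/2),((.614,-.18,.12),-.03-np.pi/2)])
```

```text
t 6.4 p [ 0.459  -0.1232  0.1333] psi -0.0314 tilt [-0.0028  0.005 ] F [ 0.01  0.73 -0.72] w 0.005
[-0.46  0.    0.68  2.   -0.01  1.14  1.76]
t [-0.1568 -0.0519  0.0126] r [ 0.0061  0.0016 -1.5722]
t [-0.1568 -0.0519  0.0126] r [ 0.0016 -0.0061  1.5694]
```

Request:
carry_out(
  commands=[
    {"tx":-0.05,"ty":-0.03,"tz":0,"rx":0,"ry":0,"rz":0.17,"jaw":0.23},
    {"tx":-0.1,"ty":-0.052,"tz":0,"rx":0,"ry":0,"rz":0.35,"jaw":0.23},
    {"tx":-0.157,"ty":-0.052,"tz":0,"rx":0.001,"ry":-0.003,"rz":0.53,"jaw":0.23},
    {"tx":-0.157,"ty":-0.052,"tz":0,"rx":0.001,"ry":-0.004,"rz":0.71,"jaw":0.23},
    {"tx":-0.157,"ty":-0.052,"tz":0,"rx":0.001,"ry":-0.005,"rz":0.89,"jaw":0.23},
    {"tx":-0.157,"ty":-0.052,"tz":0,"rx":0.001,"ry":-0.006,"rz":1.07,"jaw":0.23},
    {"tx":-0.157,"ty":-0.052,"tz":0,"rx":0.0015,"ry":-0.006,"rz":1.25,"jaw":0.23},
    {"tx":-0.157,"ty":-0.052,"tz":0,"rx":0.0015,"ry":-0.006,"rz":1.43,"jaw":0.23},
    {"tx":-0.157,"ty":-0.052,"tz":0,"rx":0.0015,"ry":-0.006,"rz":1.57,"jaw":0.23},
    {"tx":-0.157,"ty":-0.052,"tz":0,"rx":0.0015,"ry":-0.006,"rz":1.57,"jaw":0.23},
    {"tx":-0.157,"ty":-0.052,"tz":0,"rx":0.0015,"ry":-0.006,"rz":1.57,"jaw":0.23},
  ],
)

```text
time: 7.78
position: [0.6198, -0.18, 0.1338]
tool_rot: [2.247, 2.188, -0.002]
ft_force: [-0.7, 0.6, -0.3]
grip_width: 0.23
```

Run:
```python
from h import *
import cv2
st();print(ctrl.get_state()["joint_positions"].round(2))
t=get_image("top")[100:240,235:370,::-1]
cv2.imwrite("pics/topz5.png",cv2.resize(t,None,fx=4,fy=4,interpolation=cv2.INTER_CUBIC))
s=get_image("scene")[80:250,155:330,::-1]
cv2.imwrite("pics/scenez5.png",cv2.resize(s,None,fx=3.5,fy=3.5,interpolation=cv2.INTER_CUBIC))
st()
plan([((.614,-.175,.009),-.03-np.pi/2)])
```

```text
t 7.78 p [ 0.6198 -0.18    0.1338] psi -1.5975 tilt [ 0.0025 -0.0045] F [-0.69  0.6  -0.33] w 0.23
[-0.48  0.51  0.97  1.61 -0.44  1.25  0.54]
t 7.88 p [ 0.62   -0.1801  0.134 ] psi -1.5984 tilt [ 0.0028 -0.0045] F [0.21 0.77 0.22] w 0.231
t [ 0.0054 -0.0065  0.1249] r [0.003  0.0044 0.0024]
```

View pics/topz5.png

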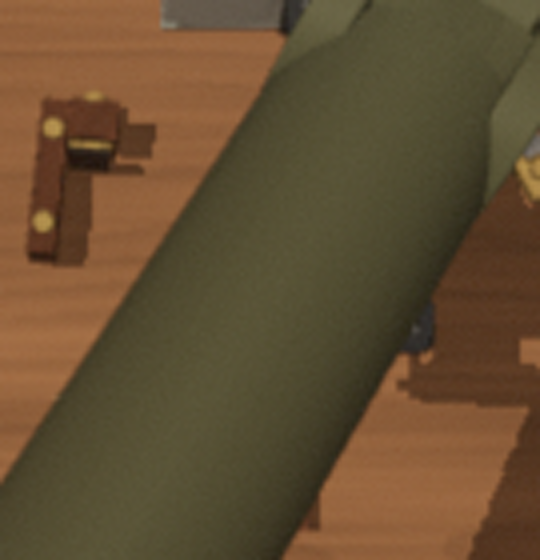

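View pics/scenez5.png

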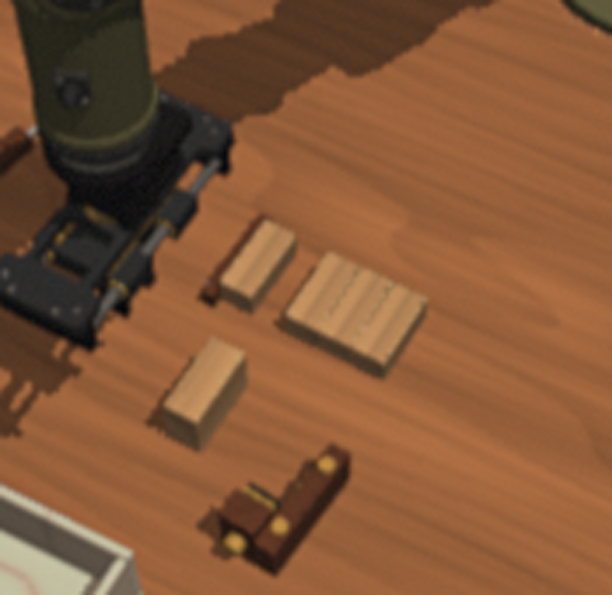

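Scene view: the arm is right of the block and clear. The block's top corners are near (211,337), (247,350), (200,415) and (164,392).

Run:
```python
from h import *
Z["scene"]=(3.5,155,80)
P=[ray("scene",unz("scene",p),.05)[:2] for p in [(211,337),(247,350),(200,415),(164,392)]]
print(np.round(P,4)); print(np.mean(P,0), w2f(np.mean(P,0)))
```

```text
[[ 0.58   -0.1397]
 [ 0.5773 -0.1099]
 [ 0.6427 -0.1127]
 [ 0.6383 -0.1462]]
[ 0.60958018 -0.12712073] [-0.06685677 -0.1060879 ]
```

Request:
carry_out(
  commands=[
    {"tx":0.005,"ty":-0.006,"tz":0.05,"rx":0.003,"ry":0.004,"rz":0.002,"jaw":0.23},
    {"tx":0.005,"ty":-0.006,"tz":0.09,"rx":0.003,"ry":0.004,"rz":0.002,"jaw":0.23},
    {"tx":0.005,"ty":-0.006,"tz":0.115,"rx":0.003,"ry":0.004,"rz":0.002,"jaw":0.23},
    {"tx":0.005,"ty":-0.006,"tz":0.125,"rx":0.003,"ry":0.004,"rz":0.002,"jaw":0.23},
    {"tx":0.005,"ty":-0.006,"tz":0.125,"rx":0.003,"ry":0.004,"rz":0.002,"jaw":0.23},
  ],
)

```text
time: 8.5
position: [0.6146, -0.1757, 0.009]
tool_rot: [2.255, 2.187, -0.001]
ft_force: [0.5, 1.0, 0.7]
grip_width: 0.231
```

Run:
```python
from h import *
st()
for p in [((.613,-.152,.009),-.03-np.pi/2),((.613,-.135,.009),-.045-np.pi/2),((.613,-.11,.009),-.093-np.pi/2),((.613,-.07,.009),-.093-np.pi/2)]:plan([p])
```

```text
t 8.5 p [ 0.6146 -0.1757  0.009 ] psi -1.6016 tilt [-0.0004 -0.0007] F [0.5  0.96 0.67] w 0.231
t [ 0.0236 -0.0023 -0.0001] r [-0.0004  0.0008 -0.0008]
t [ 0.0406 -0.0028 -0.0001] r [-0.0004  0.0008  0.0142]
t [ 0.0656 -0.0036 -0.0001] r [-0.0004  0.0008  0.0622]
t [ 1.056e-01 -4.800e-03 -1.000e-04] r [-0.0004  0.0008  0.0622]
```

Request:
carry_out(
  commands=[
    {"tx":0.01,"ty":-0.001,"tz":0,"rx":0,"ry":0,"rz":0,"jaw":0.23},
    {"tx":0.018,"ty":-0.002,"tz":0,"rx":0,"ry":0,"rz":0,"jaw":0.23},
    {"tx":0.023,"ty":-0.002,"tz":0,"rx":0,"ry":0,"rz":0,"jaw":0.23},
    {"tx":0.028,"ty":-0.003,"tz":0,"rx":0,"ry":0,"rz":0,"jaw":0.23},
    {"tx":0.034,"ty":-0.003,"tz":0,"rx":0,"ry":0,"rz":0.008,"jaw":0.23},
    {"tx":0.041,"ty":-0.003,"tz":0,"rx":0,"ry":0,"rz":0.018,"jaw":0.23},
    {"tx":0.049,"ty":-0.003,"tz":0,"rx":0,"ry":0,"rz":0.028,"jaw":0.23},
    {"tx":0.057,"ty":-0.004,"tz":0,"rx":0,"ry":0,"rz":0.04,"jaw":0.23},
    {"tx":0.065,"ty":-0.004,"tz":0,"rx":0,"ry":0,"rz":0.052,"jaw":0.23},
    {"tx":0.073,"ty":-0.004,"tz":0,"rx":0,"ry":0,"rz":0.062,"jaw":0.23},
    {"tx":0.081,"ty":-0.004,"tz":0,"rx":0,"ry":0,"rz":0.062,"jaw":0.23},
    {"tx":0.087,"ty":-0.004,"tz":0,"rx":0,"ry":0,"rz":0.062,"jaw":0.23},
  ],
)

```text
time: 10.0
position: [0.6133, -0.0876, 0.0088]
tool_rot: [2.322, 2.116, -0.001]
ft_force: [0.7, -0.9, 0.4]
grip_width: 0.23
```

Run:
```python
from h import *
import cv2
st()
s=get_image("scene")[130:260,195:295,::-1]
cv2.imwrite("pics/scenez6.png",cv2.resize(s,None,fx=4.5,fy=4.5,interpolation=cv2.INTER_CUBIC))
t=get_image("top")[100:240,235:370,::-1]
cv2.imwrite("pics/topz6.png",cv2.resize(t,None,fx=4,fy=4,interpolation=cv2.INTER_CUBIC))
st()
```

```text
t 10.0 p [ 0.6133 -0.0876  0.0088] psi -1.6633 tilt [-0.0002 -0.0005] F [ 0.67 -0.94  0.41] w 0.23
t 10.1 p [ 0.6134 -0.087   0.0087] psi -1.6623 tilt [-0.0004  0.0002] F [-0.54 -0.28  0.6 ] w 0.23
```

View pics/scenez6.png

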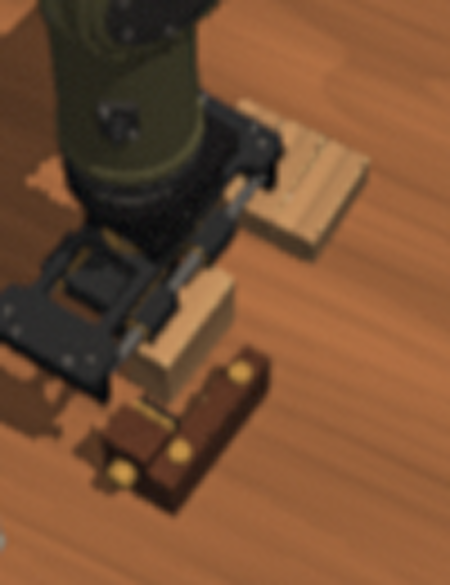

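View pics/topz6.png

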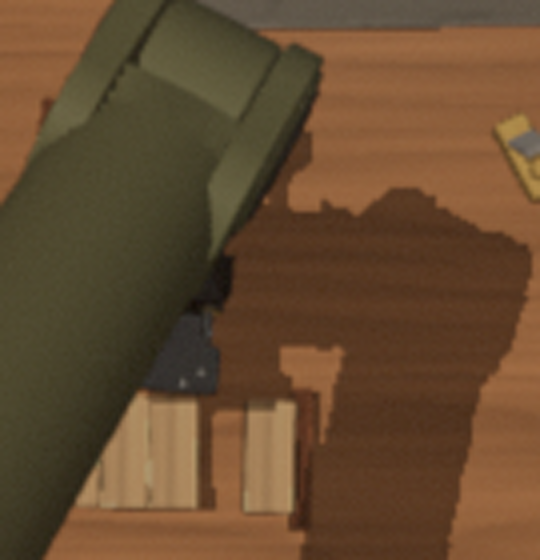

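Run:
```python
from h import *
Z["scene"]=(4.5,195,130)
for p,z in [((236,283),.05),((170,366),.05),((247,347),.042),((270,360),.042),((150,404),.048),((173,400),0.0)]:
    w=ray("scene",unz("scene",p),z)[:2];print(p,w.round(4),(w2f(w)*1e3).round(1))
print(w2f((.6134,-.087))*1e3)
```

```text
(236, 283) [ 0.5847 -0.0403] [-99.7 -22. ]
(170, 366) [ 0.6502 -0.0476] [-33.8 -23.2]
(247, 347) [ 0.6151 -0.0169] [-71.6   4.2]
(270, 360) [ 0.6164 -0.0013] [-71.8  19.8]
(150, 404) [ 0.6757 -0.0464] [ -8.6 -19.6]
(173, 400) [ 0.6466 -0.0492] [-37.3 -25.1]
[-66.77931381 -65.78581342]
```

The block is parallel to the fence and about 26 mm from it. I'll approach 22 mm, then feel for it.

Request:
carry_out(
  commands=[
    {"tx":0.006,"ty":0,"tz":0,"rx":0,"ry":0,"rz":0,"jaw":0.23},
    {"tx":0.012,"ty":0,"tz":0,"rx":0,"ry":0,"rz":0,"jaw":0.23},
    {"tx":0.017,"ty":0,"tz":0,"rx":0,"ry":0,"rz":0,"jaw":0.23},
    {"tx":0.02,"ty":0,"tz":0,"rx":0,"ry":0,"rz":0,"jaw":0.23},
    {"tx":0.022,"ty":0,"tz":0,"rx":0,"ry":0,"rz":0,"jaw":0.23},
    {"tx":0.022,"ty":0,"tz":0,"rx":0,"ry":0,"rz":0,"jaw":0.23},
  ],
)

```text
time: 10.85
position: [0.6154, -0.0662, 0.0089]
tool_rot: [2.322, 2.116, -0.001]
ft_force: [0.4, 0.3, -0.1]
grip_width: 0.232
```

Request:
carry_out(
  commands=[
    {"tx":0.001,"ty":0,"tz":0,"rx":0,"ry":0,"rz":0,"jaw":0.23},
    {"tx":0.002,"ty":0,"tz":0,"rx":0,"ry":0,"rz":0,"jaw":0.23},
    {"tx":0.002,"ty":0,"tz":0,"rx":0,"ry":0,"rz":0,"jaw":0.23},
  ],
)

```text
time: 11.22
position: [0.6155, -0.0646, 0.0089]
tool_rot: [2.322, 2.115, -0.001]
ft_force: [-0.2, 0.7, 1.8]
grip_width: 0.228
```

Run:
```python
from h import *
import cv2
st()
s=get_image("scene")[130:260,195:295,::-1]
cv2.imwrite("pics/scenez7.png",cv2.resize(s,None,fx=4.5,fy=4.5,interpolation=cv2.INTER_CUBIC))
st()
print(w2f(ctrl.get_state()["position"]))
```

```text
t 11.22 p [ 0.6155 -0.0646  0.0089] psi -1.6639 tilt [-0.     -0.0008] F [-0.19  0.65  1.75] w 0.228
t 11.28 p [ 0.6156 -0.0646  0.0089] psi -1.6639 tilt [ 0.     -0.0008] F [0.22 0.42 0.83] w 0.228
[-0.0666918  -0.04330875]
```

View pics/scenez7.png

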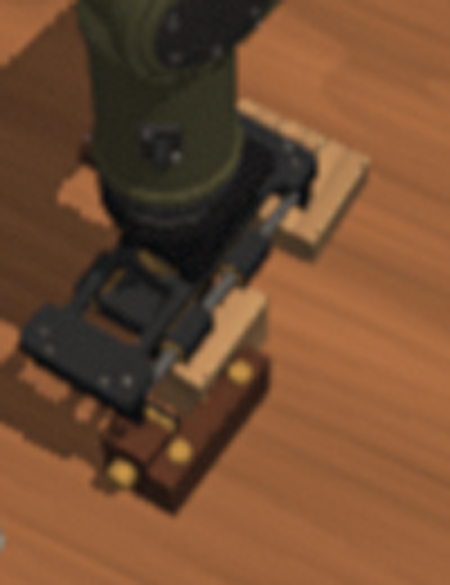

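Request:
carry_out(
  commands=[
    {"tx":0.001,"ty":0,"tz":0,"rx":0,"ry":0,"rz":0,"jaw":0.23},
    {"tx":0.002,"ty":0,"tz":0,"rx":0,"ry":0,"rz":0,"jaw":0.23},
    {"tx":0.002,"ty":0,"tz":0,"rx":0,"ry":0,"rz":0,"jaw":0.23},
  ],
)

```text
time: 11.65
position: [0.6158, -0.0624, 0.0089]
tool_rot: [2.322, 2.116, -0.001]
ft_force: [0.4, -0.6, 1.0]
grip_width: 0.228
```

Request:
carry_out(
  commands=[
    {"tx":0.0005,"ty":0,"tz":0,"rx":0,"ry":0,"rz":0,"jaw":0.23},
    {"tx":0.001,"ty":0,"tz":0,"rx":0,"ry":0,"rz":0,"jaw":0.23},
    {"tx":0.001,"ty":0,"tz":0,"rx":0,"ry":0,"rz":0,"jaw":0.23},
  ],
)

```text
time: 12.02
position: [0.6157, -0.0623, 0.0089]
tool_rot: [2.322, 2.114, -0.002]
ft_force: [-0.3, -3.2, 1.5]
grip_width: 0.227
```

Request:
carry_out(
  commands=[
    {"tx":0.0005,"ty":0,"tz":0,"rx":0,"ry":0,"rz":0,"jaw":0.23},
    {"tx":0.001,"ty":0,"tz":0,"rx":0,"ry":0,"rz":0,"jaw":0.23},
    {"tx":0.001,"ty":0,"tz":0,"rx":0,"ry":0,"rz":0,"jaw":0.23},
    {"tx":0.001,"ty":0,"tz":0,"rx":0,"ry":0,"rz":0,"jaw":0.23},
  ],
)

```text
time: 12.52
position: [0.6155, -0.0621, 0.009]
tool_rot: [2.323, 2.113, -0.003]
ft_force: [-1.7, -5.6, 1.4]
grip_width: 0.228
```

Run:
```python
from h import *
st()
s=ctrl.get_state();print(s["torque"],w2f(s["position"]))
```

```text
t 12.53 p [ 0.6155 -0.0621  0.009 ] psi -1.665 tilt [-0.0005 -0.0023] F [-1.71 -5.58  1.37] w 0.228
[-1.18607838  0.36456723 -0.09363671] [-0.06701261 -0.04084554]
```

Flush contact at about 5.6 N. I'll back off, rise, and turn the tool back.

Request:
carry_out(
  commands=[
    {"tx":-0.006,"ty":0,"tz":0,"rx":0,"ry":0,"rz":0,"jaw":0.23},
    {"tx":-0.02,"ty":0,"tz":0,"rx":0,"ry":0,"rz":0,"jaw":0.23},
    {"tx":-0.03,"ty":0,"tz":0,"rx":0,"ry":0,"rz":0,"jaw":0.23},
    {"tx":-0.03,"ty":0,"tz":-0.05,"rx":0,"ry":0,"rz":0,"jaw":0.1},
    {"tx":-0.04,"ty":0,"tz":-0.11,"rx":0,"ry":0,"rz":0,"jaw":0},
    {"tx":-0.07,"ty":-0.02,"tz":-0.12,"rx":0,"ry":0,"rz":0,"jaw":0},
    {"tx":-0.1,"ty":-0.05,"tz":-0.12,"rx":0,"ry":0,"rz":0,"jaw":0},
    {"tx":-0.1,"ty":-0.05,"tz":-0.12,"rx":0,"ry":0,"rz":0,"jaw":0},
  ],
)

```text
time: 13.52
position: [0.5541, -0.1592, 0.1295]
tool_rot: [-2.329, -2.108, -0.0]
ft_force: [0.5, 0.1, 0.0]
grip_width: 0.004
```

Run:
```python
from h import *
import cv2
st()
s=get_image("scene")[130:260,195:295,::-1]
cv2.imwrite("pics/scenez8.png",cv2.resize(s,None,fx=4.5,fy=4.5,interpolation=cv2.INTER_CUBIC))
st()
print(ctrl.get_state()["joint_positions"].round(2))
plan([((*f2w(-.128,-.0165),.13),PF)])
print(f2w(-.128,-.0165))
```

```text
t 13.53 p [ 0.5541 -0.1592  0.1295] psi -1.6704 tilt [-0.      0.0003] F [0.53 0.06 0.  ] w 0.004
t 13.57 p [ 0.5559 -0.1569  0.1293] psi -1.6674 tilt [0.0007 0.0008] F [ 0.64  0.43 -0.12] w 0.005
[-0.64  0.38  1.06  1.78 -0.35  1.19  0.43]
t [ 0.1242 -0.0109 -0.0006] r [ 1.2000e-03 -2.0000e-04 -1.5744e+00]
[ 0.55702085 -0.03224185]
```

View pics/scenez8.png

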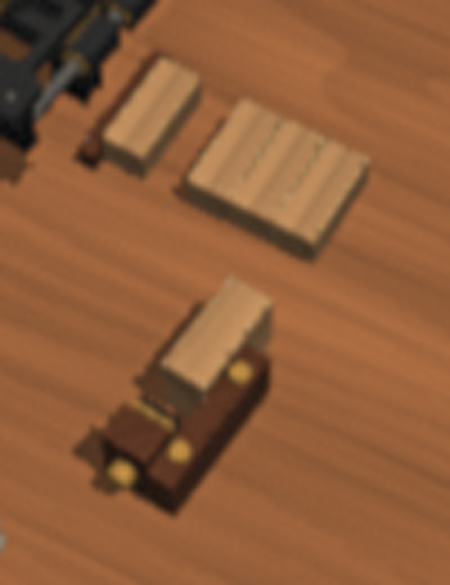

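The block lies along the fence, its top corners near (231,277), (271,297), (200,390) and (162,362), with a visible gap to the foot at (155,413). I'll check its pose and turn the tool.

Run:
```python
from h import *
Z["scene"]=(4.5,195,130)
for p,z in [((231,277),.05),((272,297),.05),((200,391),.05),((162,363),.05)]:
    w=ray("scene",unz("scene",p),z)[:2];print(p,w.round(4),(w2f(w)*1e3).round(1))
```

```text
(231, 277) [ 0.5825 -0.0448] [-101.4  -26.6]
(272, 297) [ 0.5832 -0.0176] [-103.3    0.5]
(200, 391) [ 0.6562 -0.025 ] [-29.9  -0.1]
(162, 363) [ 0.6507 -0.0526] [-32.9 -28. ]
```

Request:
carry_out(
  commands=[
    {"tx":0.03,"ty":-0.005,"tz":0,"rx":0,"ry":0,"rz":-0.18,"jaw":0},
    {"tx":0.06,"ty":-0.011,"tz":0,"rx":0,"ry":0,"rz":-0.36,"jaw":0},
    {"tx":0.09,"ty":-0.011,"tz":0,"rx":0,"ry":0,"rz":-0.54,"jaw":0},
    {"tx":0.124,"ty":-0.011,"tz":0,"rx":0,"ry":0,"rz":-0.72,"jaw":0},
    {"tx":0.124,"ty":-0.011,"tz":0,"rx":0,"ry":0,"rz":-0.9,"jaw":0},
    {"tx":0.124,"ty":-0.011,"tz":0,"rx":0,"ry":0,"rz":-1.08,"jaw":0},
    {"tx":0.124,"ty":-0.011,"tz":0,"rx":0,"ry":0,"rz":-1.26,"jaw":0},
    {"tx":0.124,"ty":-0.011,"tz":0,"rx":0,"ry":0,"rz":-1.44,"jaw":0},
    {"tx":0.124,"ty":-0.011,"tz":0,"rx":0,"ry":0,"rz":-1.574,"jaw":0},
    {"tx":0.124,"ty":-0.011,"tz":0,"rx":0,"ry":0,"rz":-1.574,"jaw":0},
    {"tx":0.124,"ty":-0.011,"tz":0,"rx":0,"ry":0,"rz":-1.574,"jaw":0},
  ],
)

```text
time: 14.95
position: [0.5576, -0.0305, 0.1287]
tool_rot: [-0.144, -3.138, 0.001]
ft_force: [-0.1, -0.1, -0.5]
grip_width: 0.006
```

Run:
```python
from h import *
st()
plan([((*f2w(-.128,-.0165),.013),PF)])
print(ctrl.get_state()["joint_positions"].round(2))
```

```text
t 14.95 p [ 0.5576 -0.0305  0.1287] psi -0.0914 tilt [-0.0002 -0.0007] F [-0.11 -0.11 -0.51] w 0.006
t [ 0.0004 -0.0017  0.1157] r [-0.0007 -0.0002  0.0016]
[-0.67  0.24  0.77  1.82 -0.18  1.15  1.64]
```

Request:
carry_out(
  commands=[
    {"tx":0,"ty":-0.0015,"tz":0.05,"rx":0,"ry":0,"rz":0,"jaw":0},
    {"tx":0,"ty":-0.0015,"tz":0.09,"rx":0,"ry":0,"rz":0,"jaw":0},
    {"tx":0,"ty":-0.0015,"tz":0.11,"rx":0,"ry":0,"rz":0,"jaw":0},
    {"tx":0,"ty":-0.0015,"tz":0.116,"rx":0,"ry":0,"rz":0,"jaw":0},
    {"tx":-0.004,"ty":-0.0015,"tz":0.116,"rx":0,"ry":0,"rz":0,"jaw":0},
    {"tx":-0.008,"ty":-0.0015,"tz":0.116,"rx":0,"ry":0,"rz":0,"jaw":0},
    {"tx":-0.012,"ty":-0.0015,"tz":0.116,"rx":0,"ry":0,"rz":0,"jaw":0},
    {"tx":-0.016,"ty":-0.0015,"tz":0.116,"rx":0,"ry":0,"rz":0,"jaw":0},
    {"tx":-0.016,"ty":-0.0015,"tz":0.116,"rx":0,"ry":0,"rz":0,"jaw":0},
  ],
)

```text
time: 16.08
position: [0.5737, -0.034, 0.0131]
tool_rot: [0.141, 3.138, -0.001]
ft_force: [-0.3, -0.1, -0.8]
grip_width: 0.008
```

Request:
carry_out(
  commands=[
    {"tx":-0.002,"ty":0,"tz":0,"rx":0,"ry":0,"rz":0,"jaw":0},
    {"tx":-0.004,"ty":0,"tz":0,"rx":0,"ry":0,"rz":0,"jaw":0},
    {"tx":-0.004,"ty":0,"tz":0,"rx":0,"ry":0,"rz":0,"jaw":0},
  ],
)

```text
time: 16.45
position: [0.5773, -0.0343, 0.0128]
tool_rot: [0.141, 3.138, -0.001]
ft_force: [0.3, -0.5, -0.6]
grip_width: 0.006
```

Run:
```python
from h import *
import cv2
st();print(w2f(ctrl.get_state()["position"]))
s=get_image("scene")[130:260,195:295,::-1]
cv2.imwrite("pics/scenez9.png",cv2.resize(s,None,fx=4.5,fy=4.5,interpolation=cv2.INTER_CUBIC))
```

```text
t 16.45 p [ 0.5773 -0.0343  0.0128] psi -0.0898 tilt [ 0.0001 -0.0008] F [ 0.3  -0.5  -0.59] w 0.006
[-0.10758773 -0.01667145]
```

View pics/scenez9.png

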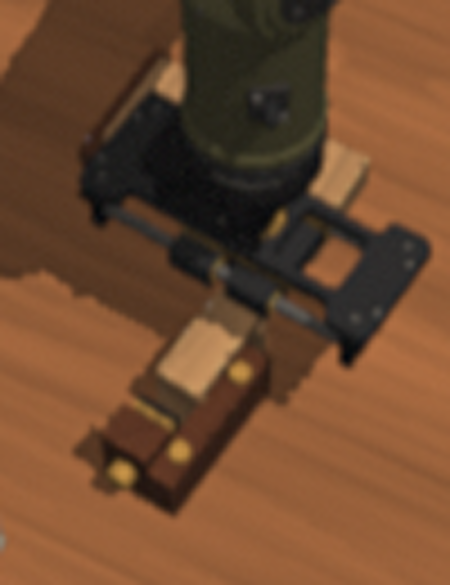

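Request:
carry_out(
  commands=[
    {"tx":-0.003,"ty":0,"tz":0,"rx":0,"ry":0,"rz":0,"jaw":0},
    {"tx":-0.006,"ty":0,"tz":0,"rx":0,"ry":0,"rz":0,"jaw":0},
    {"tx":-0.007,"ty":0,"tz":0,"rx":0,"ry":0,"rz":0,"jaw":0},
    {"tx":-0.007,"ty":0,"tz":0,"rx":0,"ry":0,"rz":0,"jaw":0},
  ],
)

```text
time: 17.0
position: [0.5844, -0.0349, 0.0129]
tool_rot: [0.141, 3.138, -0.001]
ft_force: [-0.1, 0.6, 0.5]
grip_width: 0.008
```

Request:
carry_out(
  commands=[
    {"tx":-0.001,"ty":0,"tz":0,"rx":0,"ry":0,"rz":0,"jaw":0},
    {"tx":-0.002,"ty":0,"tz":0,"rx":0,"ry":0,"rz":0,"jaw":0},
    {"tx":-0.002,"ty":0,"tz":0,"rx":0,"ry":0,"rz":0,"jaw":0},
  ],
)

```text
time: 17.38
position: [0.5862, -0.0352, 0.0129]
tool_rot: [0.141, 3.138, -0.001]
ft_force: [-1.1, -0.7, -0.2]
grip_width: 0.005
```

Request:
carry_out(
  commands=[
    {"tx":-0.001,"ty":0,"tz":0,"rx":0,"ry":0,"rz":0,"jaw":0},
    {"tx":-0.002,"ty":0,"tz":0,"rx":0,"ry":0,"rz":0,"jaw":0},
    {"tx":-0.002,"ty":0,"tz":0,"rx":0,"ry":0,"rz":0,"jaw":0},
  ],
)

```text
time: 17.75
position: [0.5884, -0.0353, 0.0129]
tool_rot: [0.141, 3.138, -0.001]
ft_force: [0.0, -1.0, 0.0]
grip_width: 0.005
```

Request:
carry_out(
  commands=[
    {"tx":-0.001,"ty":0,"tz":0,"rx":0,"ry":0,"rz":0,"jaw":0},
    {"tx":-0.002,"ty":0,"tz":0,"rx":0,"ry":0,"rz":0,"jaw":0},
    {"tx":-0.002,"ty":0,"tz":0,"rx":0,"ry":0,"rz":0,"jaw":0},
  ],
)

```text
time: 18.12
position: [0.5904, -0.0355, 0.0129]
tool_rot: [0.141, 3.138, -0.001]
ft_force: [0.2, -0.1, -0.1]
grip_width: 0.005
```

Request:
carry_out(
  commands=[
    {"tx":-0.001,"ty":0,"tz":0,"rx":0,"ry":0,"rz":0,"jaw":0},
    {"tx":-0.002,"ty":0,"tz":0,"rx":0,"ry":0,"rz":0,"jaw":0},
    {"tx":-0.002,"ty":0,"tz":0,"rx":0,"ry":0,"rz":0,"jaw":0},
  ],
)

```text
time: 18.5
position: [0.5924, -0.0356, 0.0129]
tool_rot: [0.141, 3.138, -0.001]
ft_force: [-0.6, -0.6, -0.7]
grip_width: 0.006
```

Request:
carry_out(
  commands=[
    {"tx":-0.001,"ty":0,"tz":0,"rx":0,"ry":0,"rz":0,"jaw":0},
    {"tx":-0.002,"ty":0,"tz":0,"rx":0,"ry":0,"rz":0,"jaw":0},
    {"tx":-0.002,"ty":0,"tz":0,"rx":0,"ry":0,"rz":0,"jaw":0},
  ],
)

```text
time: 18.88
position: [0.5935, -0.0358, 0.0128]
tool_rot: [-0.141, -3.137, 0.001]
ft_force: [-5.0, -0.0, 3.4]
grip_width: 0.002
```

Request:
carry_out(
  commands=[
    {"tx":-0.001,"ty":0,"tz":0,"rx":0,"ry":0,"rz":0,"jaw":0},
    {"tx":-0.002,"ty":0,"tz":0,"rx":0,"ry":0,"rz":0,"jaw":0},
    {"tx":-0.002,"ty":0,"tz":0,"rx":0,"ry":0,"rz":0,"jaw":0},
  ],
)

```text
time: 19.25
position: [0.5939, -0.0359, 0.0127]
tool_rot: [-0.141, -3.133, -0.0]
ft_force: [-9.0, 0.6, 8.4]
grip_width: 0.007
```

Run:
```python
from h import *
import cv2
st();print(w2f(ctrl.get_state()["position"]))
s=get_image("scene")[130:260,195:295,::-1]
cv2.imwrite("pics/scenez10.png",cv2.resize(s,None,fx=4.5,fy=4.5,interpolation=cv2.INTER_CUBIC))
```

```text
t 19.25 p [ 0.5939 -0.0359  0.0127] psi -0.0901 tilt [-0.0049  0.0003] F [-9.05  0.64  8.36] w 0.007
[-0.09098806 -0.01672992]
```

View pics/scenez10.png

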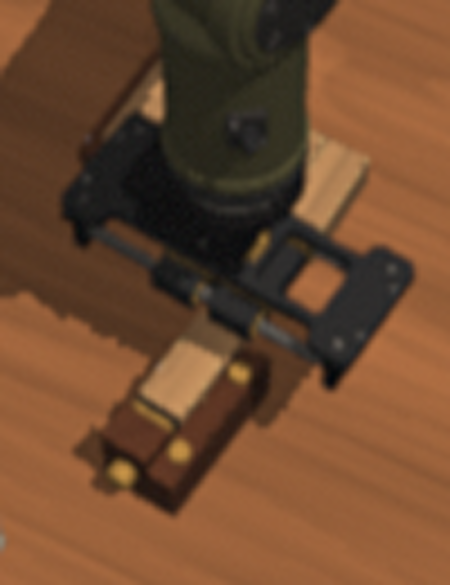

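The block touches the foot at (155,410) and the wrist reads 9 N. I'll press a little more and hold for over a second.

Request:
carry_out(
  commands=[
    {"tx":-0.001,"ty":0,"tz":0,"rx":0,"ry":0,"rz":0,"jaw":0},
    {"tx":-0.0015,"ty":0,"tz":0,"rx":0,"ry":0,"rz":0,"jaw":0},
    {"tx":-0.0015,"ty":0,"tz":0,"rx":0,"ry":0,"rz":0,"jaw":0},
    {"tx":-0.0015,"ty":0,"tz":0,"rx":0,"ry":0,"rz":0,"jaw":0},
    {"tx":-0.0015,"ty":0,"tz":0,"rx":0,"ry":0,"rz":0,"jaw":0},
    {"tx":-0.0015,"ty":0,"tz":0,"rx":0,"ry":0,"rz":0,"jaw":0},
  ],
)

```text
time: 20.05
position: [0.594, -0.036, 0.0126]
tool_rot: [-0.141, -3.131, -0.001]
ft_force: [-12.8, 1.0, 10.3]
grip_width: 0.006
```

Run:
```python
from h import *
st();print(w2f(ctrl.get_state()["position"]),ctrl.get_state()["torque"])
```

```text
t 20.05 p [ 0.594  -0.036   0.0126] psi -0.0903 tilt [-0.0076  0.0009] F [-12.83   0.95  10.27] w 0.006
[-0.0908254  -0.01678313] [ 0.1765748   2.39037236 -0.12324036]
```

Request:
carry_out(
  commands=[
    {"tx":0,"ty":0,"tz":-0.0005,"rx":0,"ry":0,"rz":0,"jaw":0},
    {"tx":0,"ty":0,"tz":-0.001,"rx":0,"ry":0,"rz":0,"jaw":0},
    {"tx":0,"ty":0,"tz":-0.001,"rx":0,"ry":0,"rz":0,"jaw":0},
    {"tx":0,"ty":0,"tz":-0.001,"rx":0,"ry":0,"rz":0,"jaw":0},
  ],
)

```text
time: 20.55
position: [0.5944, -0.036, 0.0128]
tool_rot: [-0.141, -3.132, 0.0]
ft_force: [-7.8, 1.1, 4.2]
grip_width: 0.006
```

Run:
```python
from h import *
st();print(w2f(ctrl.get_state()["position"]),ctrl.get_state()["torque"])
```

```text
t 20.55 p [ 0.5944 -0.036   0.0128] psi -0.0902 tilt [-0.0067  0.0001] F [-7.8   1.12  4.18] w 0.006
[-0.09045089 -0.01679752] [ 0.03261605  1.69796383 -0.08887219]
```

Request:
carry_out(
  commands=[
    {"tx":-0.001,"ty":0,"tz":-0.0005,"rx":0,"ry":0,"rz":0,"jaw":0},
    {"tx":-0.002,"ty":0,"tz":-0.001,"rx":0,"ry":0,"rz":0,"jaw":0},
    {"tx":-0.002,"ty":0,"tz":-0.001,"rx":0,"ry":0,"rz":0,"jaw":0},
    {"tx":-0.002,"ty":0,"tz":-0.001,"rx":0,"ry":0,"rz":0,"jaw":0},
  ],
)

```text
time: 21.05
position: [0.5949, -0.0362, 0.0131]
tool_rot: [-0.141, -3.129, 0.0]
ft_force: [-10.3, 0.8, 3.0]
grip_width: 0.006
```

Run:
```python
from h import *
st();print(w2f(ctrl.get_state()["position"]),ctrl.get_state()["torque"])
```

```text
t 21.05 p [ 0.5949 -0.0362  0.0131] psi -0.0903 tilt [-0.0096  0.0002] F [-10.26   0.78   3.02] w 0.006
[-0.08987536 -0.0169441 ] [ 0.06663358  2.1468431  -0.13281532]
```

Estimated foot force is 8–10 N. I'll hold here for over a second.

Request:
carry_out(
  commands=[
    {"tx":0,"ty":0,"tz":0,"rx":0,"ry":0,"rz":0,"jaw":0},
    {"tx":0,"ty":0,"tz":0,"rx":0,"ry":0,"rz":0,"jaw":0},
    {"tx":0,"ty":0,"tz":0,"rx":0,"ry":0,"rz":0,"jaw":0},
    {"tx":0,"ty":0,"tz":0,"rx":0,"ry":0,"rz":0,"jaw":0},
    {"tx":0,"ty":0,"tz":0,"rx":0,"ry":0,"rz":0,"jaw":0},
    {"tx":0,"ty":0,"tz":0,"rx":0,"ry":0,"rz":0,"jaw":0},
    {"tx":0,"ty":0,"tz":0,"rx":0,"ry":0,"rz":0,"jaw":0},
    {"tx":0,"ty":0,"tz":0,"rx":0,"ry":0,"rz":0,"jaw":0},
    {"tx":0,"ty":0,"tz":0,"rx":0,"ry":0,"rz":0,"jaw":0},
    {"tx":0,"ty":0,"tz":0,"rx":0,"ry":0,"rz":0,"jaw":0},
  ],
)

```text
time: 22.3
position: [0.5949, -0.0362, 0.0131]
tool_rot: [-0.141, -3.129, 0.0]
ft_force: [-9.6, 1.2, 2.7]
grip_width: 0.004
```

Run:
```python
from h import *
st();print(w2f(ctrl.get_state()["position"]),ctrl.get_state()["torque"])
```

```text
t 22.3 p [ 0.5949 -0.0362  0.0131] psi -0.0903 tilt [-0.0096  0.0002] F [-9.64  1.18  2.69] w 0.004
[-0.08988524 -0.01695205] [ 0.08383977  2.17726083 -0.09308992]
```

Request:
carry_out(
  commands=[
    {"tx":0.0015,"ty":0,"tz":0,"rx":0,"ry":0,"rz":0,"jaw":0},
    {"tx":0.003,"ty":0,"tz":0,"rx":0,"ry":0,"rz":0,"jaw":0},
    {"tx":0.0045,"ty":0,"tz":0,"rx":0,"ry":0,"rz":0,"jaw":0},
    {"tx":0.006,"ty":0,"tz":0,"rx":0,"ry":0,"rz":0,"jaw":0},
    {"tx":0.012,"ty":0,"tz":0,"rx":0,"ry":0,"rz":0,"jaw":0},
    {"tx":0.022,"ty":0,"tz":0,"rx":0,"ry":0,"rz":0,"jaw":0},
    {"tx":0.028,"ty":0,"tz":-0.01,"rx":0,"ry":0,"rz":0,"jaw":0},
    {"tx":0.028,"ty":0,"tz":-0.06,"rx":0,"ry":0,"rz":0,"jaw":0},
    {"tx":0.04,"ty":0,"tz":-0.12,"rx":0,"ry":0,"rz":0,"jaw":0},
    {"tx":0.1,"ty":-0.02,"tz":-0.15,"rx":0,"ry":0,"rz":0,"jaw":0},
    {"tx":0.1,"ty":-0.05,"tz":-0.15,"rx":0,"ry":0,"rz":0,"jaw":0},
    {"tx":0.1,"ty":-0.05,"tz":-0.15,"rx":0,"ry":0,"rz":0,"jaw":0},
  ],
)

```text
time: 23.8
position: [0.4954, -0.0794, 0.1668]
tool_rot: [0.147, 3.134, 0.003]
ft_force: [-0.5, 1.2, -0.0]
grip_width: 0.007
```

Run:
```python
from h import *
import cv2
st()
s=get_image("scene")[130:260,195:295,::-1]
cv2.imwrite("pics/scenez11.png",cv2.resize(s,None,fx=4.5,fy=4.5,interpolation=cv2.INTER_CUBIC))
t=get_image("top")[115:240,235:325,::-1]
cv2.imwrite("pics/topz11.png",cv2.resize(t,None,fx=4.7,fy=4.7,interpolation=cv2.INTER_CUBIC))
```

```text
t 23.8 p [ 0.4954 -0.0794  0.1668] psi -0.094 tilt [0.0041 0.0019] F [-0.54  1.15 -0.02] w 0.007
```

View pics/scenez11.png

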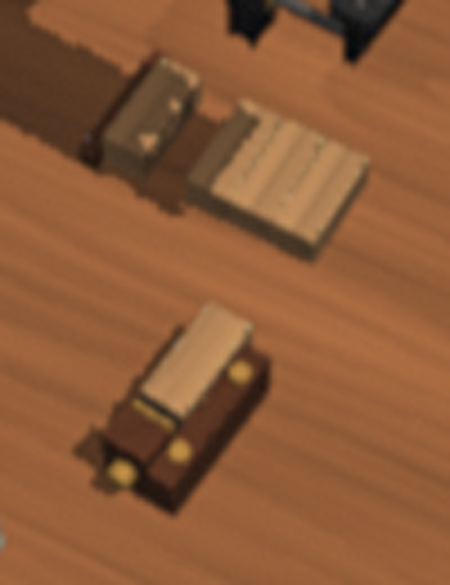

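View pics/topz11.png

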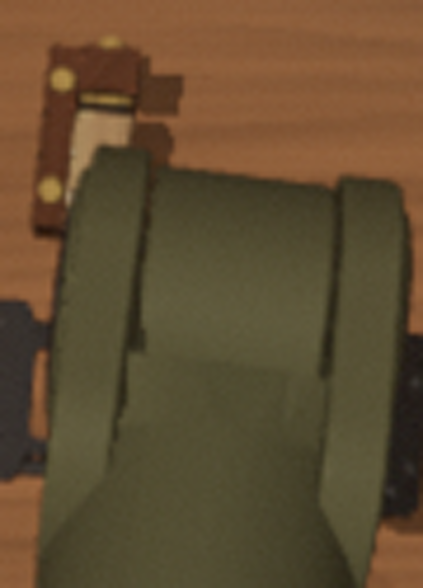

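Scene view: the block lies against the foot and along the fence, its top corners near (212,302), (253,325), (180,420) and (142,388). The blanks look unmoved. One numeric check, then I'll hand in.

Run:
```python
from h import *
Z["scene"]=(4.5,195,130)
P=[]
for p in [(212,302),(253,325),(180,420),(142,388)]:
    w=ray("scene",unz("scene",p),.05)[:2];P.append(w2f(w)*1e3)
P=np.array(P);print(P.round(1),P.mean(0))
d=(P[2]-P[1]+P[3]-P[0]);print("angle",np.arctan2(d[1],d[0]))
w=ray("top",unz("top",(76,108)),.05);w2=ray("top",unz("top",(67,203)),.05);print(w2f(w)*1e3,w2f(w2)*1e3)
st()
print(ctrl.close_job())
```

```text
[[-81.5 -26.5]
 [-81.8   1.5]
 [ -8.7   0.7]
 [-13.6 -28.4]] [-46.41171107 -13.17077642]
angle -0.019064210727359313
[-9.22241048 -0.14868294] [-60.72134007   0.0731835 ]
t 23.9 p [ 0.4959 -0.0767  0.1655] psi -0.0903 tilt [0.0017 0.0008] F [-0.17  0.69 -0.06] w 0.004
the job is handed in; nothing more can be done
None
```

I pushed the tall block endways out of the row and slid it flush to the fence. I then ran it along the fence onto the stop's foot, held it there, let go, and handed the job in at 23.9 s. No verdict was reported.

- **Fence:** the wrist force was about 5.6 N when I pressed the block on.
- **Stop:** the last hold lasted about 1.25 s with 9.6–10.3 N at the wrist. I reckon about 8–10 N of that reached the foot, after friction on the bench. My first press read 12.8 N, but the tool was also pushing down about 10 N, so much of it went into bench friction. I eased the tool up and pressed again before the hold.
- **Final position:** the last scene picture puts the block's centre about 46 mm from the post and 13 mm from the fence face, within 0.02 rad of parallel. The 13 mm includes about 2–3 mm of camera error towards the fence. The top view, though partly hidden by the arm, shows the block's side on the fence line.
- **Other things:** by eye, the low blanks looked unmoved in the last scene picture. I did not measure them or check the bystanders there. The gripper was clear of everything.

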